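# Spray-finish a woven bamboo panel

### The job

Slide the woven bamboo panel flat over the table into the marked place in front of the blue spray can, centred in front of the nozzle and square and flush against the metal stop rail. Then press the blue cap right down for a short burst of a second or so, no longer than two, let it spring back up, and leave the panel there to dry. Never press the blue cap before the panel is in its place, do not press the orange cap, keep the panel flat on the table, and leave the other things on the table where they are.

Things in the scene. Friction and masses are not known exactly. Their poses are not given: they have to be found in the camera images.
- panel_center (a point): Loose square bamboo panel woven in blue and natural strips, lying flat: 100 x 100 mm, 16 mm thick overall (a raised border 10 mm wide and 3 mm high), about 0.15 to 0.28 kg, too wide to grasp. Point at its centre, 8 mm above the table; x and y along its sides, z up. Slides on the table with friction of roughly 0.5 to 1 (a few newtons at most).
- blue_spot (a point): Where the panel's centre is when the panel is flush and centred at the blue can, 8 mm above the table. x points level to the can's axis, 112 mm away; z up. The fixed metal stop rail's face is at x = +50 mm; rail 140 mm long (along y), 12 thick, 20 high. Blue lines on the table edge the place (110 x 115 mm) on its three other sides. The fixed station stands left or right, turned up to 0.2 rad.
- blue_cap_top (a point): Centre of the top of the blue can's cap, about 203 mm above the table when up; moves down with the cap. The can is aluminium with a blue band, 66 mm in diameter, fixed upright on a grey 96 mm base plate 12 mm thick; the blue cap is 36 mm in diameter with a flat top 32 mm across; a small white nozzle points from the cap to the panel's place.
- blue_cap (a joint): How far the blue cap is pressed straight down, m: 0 up, 0.010 fully down (0.007 counts as sprayed). Springs back by itself; about 4 N starts it and 12 N holds it fully down.
- burst_gauge (a joint): Red marker on a white scale at the back of the blue can, m: 0 at rest; it creeps down while the blue cap is held down, about 0.0018 after one second, 0.0033 after two, 0.0045 after three, and slowly returns afterwards. Beyond 0.0048 (over three seconds) the panel is flooded.
- orange_spot (a point): The same point of the other, orange can's place: same station in orange on the other side of the table. Not used.
- orange_cap_top (a point): Centre of the top of the orange can's cap, same size and height as the blue one. Not to be pressed.
- orange_cap (a joint): How far the orange cap is pressed down, m (0 up). Must stay up.
- jar_mid (a point): Bystander: amber jar with a black lid, 56 mm in diameter, 85 mm high, standing behind and between the cans; point at its centre.
- mug_mid (a point): Bystander: white mug, 80 mm in diameter, 90 mm high, at the right; point at its centre.
- tape_mid (a point): Bystander: yellow roll of tape lying flat, 90 mm in diameter, 24 mm high, behind the jar; point at its centre.
- batten_mid (a point): Bystander: bamboo batten 160 x 28 x 10 mm lying at the left; point at its centre.
- tin_mid (a point): Bystander: green open tin 90 x 70 x 40 mm at the right; point at its centre.
- coasters_mid (a point): Bystander: stack of round coasters, 90 mm in diameter, 27 mm high, at the left; point at its centre.
Mind the look-alikes: they are no part of the job. Leave any pink or red look-alike of the part that bears panel_center alone.

How it is judged:
On the way, in this order (a step that is already met when the one before it is completed fails the run):
1. the panel lies in the blue can's place, flush with the rail, centred and square (x of panel_center in the frame of blue_spot between -0.008 and 0.008 m and y of panel_center in the frame of blue_spot between -0.015 and 0.015 m and (angle between the x axis of panel_center and the x axis of blue_spot, either way round below 0.12 rad or angle between the x axis of panel_center and the y axis of blue_spot, either way round below 0.12 rad) and angle between panel_center's own z axis and vertical below 0.06 rad), for 0.3 s.
2. with the panel in place, the blue cap is pressed down at least 7 mm for 0.2 s (all of step 1 and value of joint blue_cap above 0.007 m), for 0.2 s.
At the end, for the whole second after the job is handed in: The panel lies at rest and flat in the blue can's place, its centre within 8 mm of flush with the rail, within 15 mm of centred and within 0.12 rad of square; the blue cap is up again (within 2 mm) and the orange cap is up (all of step 1 and value of joint each of blue_cap, orange_cap below 0.002 m and linear speed of panel below 0.01 m/s); the robot touches nothing.
It fails at once if the blue cap is pressed more than 4 mm while the panel is not in its place (value of joint blue_cap above 0.004 m and not (x of panel_center in the frame of blue_spot between -0.008 and 0.008 m and y of panel_center in the frame of blue_spot between -0.015 and 0.015 m and (angle between the x axis of panel_center and the x axis of blue_spot, either way round below 0.12 rad or angle between the x axis of panel_center and the y axis of blue_spot, either way round below 0.12 rad) and angle between panel_center's own z axis and vertical below 0.06 rad)).
It fails at once if the burst lasts too long (gauge beyond 4.8 mm, over three seconds) (value of joint burst_gauge above 0.0048 m).
It fails at once if the orange cap is pressed more than 4 mm (value of joint orange_cap above 0.004 m).
It fails at once if the panel is lifted more than 20 mm or tilted more than 0.3 rad (angle between panel_center's own z axis and vertical above 0.3 rad or height (world z) of panel_center above 0.028 m).
It fails at once if another thing on the table is moved more than 30 mm (distance of any of jar_mid, mug_mid, tape_mid, batten_mid, tin_mid, coasters_mid from where it was at the start of the episode above 0.03 m).
It also fails if it takes over 54 s, if anything falls off the work surface, if the arm or the gripper's body presses on something with over 40 N, if the wrist force passes 120 N, or if a joint passes its speed limit or range.

### The arm

A 6-joint arm with a two-finger parallel gripper is mounted at the origin on the work surface. World frame = base frame: x ahead of the robot, y to its left, z up, the work surface at z = 0. Lengths are in m, angles in rad, forces in N, time in s.
With the tool pointing down it reaches from about 0.35 to 0.95 m from the base axis. Payload 17.4 kg.
Tool frame: the origin (TCP) lies at the centre of the arm's flange, where the gripper is bolted on; the fingertips stand 186 mm ahead of it and the grasp point (between the pads) lies 167 mm ahead of it (manip.nose_length is the distance from the TCP to the fingertips, in m); z points along the fingers, x is the direction in which the jaws open and shut, and the axes are right-handed (so a half turn about z gives the same grasp; the last joint's range is limited). The gripper opens to 93 mm and grips with 3 to 60 N. Pads are 15 mm wide; open, the fingers measure 128 mm over their backs; the gripper's body (75 mm by 188 mm) begins 65 mm behind the grasp point.
Start: joints at [-1.141, 0.116, 1.442, -0, 1.584, -0.038], TCP at [0.304, -0.602, 0.405] pointing down, gripper open.
Joint ranges: [-2.83, 2.83], [-0.83, 2.19], [0.07, 2.5], [-1.14, 4.28], [0.01, 3], [-2.97, 2.97]. Speed limits (rad/s): [1.89, 1.89, 2.22, 3.14, 3.14, 3.14].

### API

Orientations are given as a rotation vector (axis times angle).
In Python, from plant import manip, hand, imaging, workorder gives the robot as it stands. Calls block until the motion is done:
- manip.reach(position, orientation): joint-space move of the TCP to a pose.
- manip.move_linear(position, orientation=None, max_speed=0.15): straight line of the TCP; orientation=None keeps the orientation; max_speed is the mean speed in m/s.
- manip.movej(angles): joint-space move.
- hand.grip(opening, force=None): finger opening in m; force is the grip in N (None keeps the last); returns when the fingers have stopped.
- manip.hold(seconds).
- manip.ik(position, orientation): joint angles nearest the present ones, or None.
- manip.get_obs(): the state.
- imaging.read_camera(name): name is "side" or "top"; returns the picture (420x560x3 uint8, red, green, blue); there is no depth.
- imaging.camera_info(name): a dict with "vertical_fov" (degrees; the focal length in pixels is half the picture's height over the tangent of half this angle, whatever the lens; pixels are square), "cx", "cy" (the principal point, pixels), "dist_coeffs" ([k1, k2, p1, p2, k3] as OpenCV has them; the pictures are not rectified), "T" (4x4, takes a point from camera to world coordinates). Camera axes: x right, y down, z forward; pixel columns grow to the right and rows downward; lengths in m; the calibration is good to about 2 mm. A picture is of the moment at which its call begins. camera_info takes no time and is no camera call.
A pose or a line that the arm cannot do raises manip.IKError and nothing moves.
- workorder.close_job(): hands the job in, once; it reports no verdict.
The state is a dict: "t": time; "joint_positions": joint angles; "qd": joint speeds; "effort": joint torques, N m; "tcp_pos": TCP position; "tool_rot": TCP orientation; "force": force on the tool from outside, world axes, zero at the start; "ft_torque": the same for the moment, N m; "opening": finger opening in m.
Only numpy, scipy, OpenCV 4.12 (cv2) and the standard library are available. Lean on these libraries where they do the work, as an engineer would, in place of code of your own. Each camera call takes 0.05 s, during which the arm holds its last target.

## Working session

There is one attempt and no reset: what is moved stays moved. The work goes in short steps, each a Python script; the robot and the scene stay as the last script left them, time stands still between calls to the robot, and variables do not carry over. Pictures are saved under pics/ and viewed, and the job is handed in when it is done.

```bash
ls; mkdir -p pics
python3 - <<'E'
from plant import manip, hand, imaging, workorder
import cv2,numpy as np
for n in("side","top"):
    im=imaging.read_camera(n); cv2.imwrite(f"pics/{n}0.png",im[:,:,::-1])
    i=imaging.camera_info(n); print(n,i)
print(manip.get_obs(), manip.nose_length)
E
```

```text
pics
side {'vertical_fov': 42.79046279809648, 'cx': 283.706290974737, 'cy': 207.3908073538352, 'dist_coeffs': array([-0.04174527,  0.        ,  0.        ,  0.        ,  0.        ]), 'T': array([[-0.99358126, -0.0907792 ,  0.06749389,  0.43827183],
       [-0.11279568,  0.74986149, -0.65190865,  0.92298452],
       [ 0.00856867, -0.65533723, -0.75528782,  1.28295373],
       [ 0.        ,  0.        ,  0.        ,  1.        ]])}
top {'vertical_fov': 46.45848054345657, 'cx': 273.58138476101254, 'cy': 205.0722515738135, 'dist_coeffs': array([-0.06038337,  0.        ,  0.        ,  0.        ,  0.        ]), 'T': array([[-0.00186718, -0.98846352,  0.15144765,  0.30867894],
       [-0.99996197,  0.00313581,  0.00813827, -0.0778614 ],
       [-0.0085193 , -0.15142669, -0.98843178,  1.58856777],
       [ 0.        ,  0.        ,  0.        ,  1.        ]])}
{'t': 0.1, 'joint_positions': array([-1.14079980e+00,  1.16411933e-01,  1.44220976e+00,  1.00657975e-05,
        1.58395700e+00, -3.78117680e-02]), 'qd': array([-0.00037226, -0.00063621, -0.00163477, -0.00037956, -0.00048411,
        0.00035825]), 'effort': array([ 2.66008494e-03, -7.22896385e+01, -6.23863220e+01,  7.80645479e-02,
        2.27323169e-02, -3.68424685e-05]), 'tcp_pos': array([ 0.30436703, -0.60248972,  0.40408947]), 'tool_rot': array([-2.67535449e+00,  1.64577808e+00,  1.27861191e-03]), 'force': array([ 1.37900976, -0.48288102, -0.49377408]), 'ft_torque': array([-0.03565168, -0.01919359, -0.03620639]), 'opening': 0.09266454664489254} 0.1861
```

View pics/top0.png

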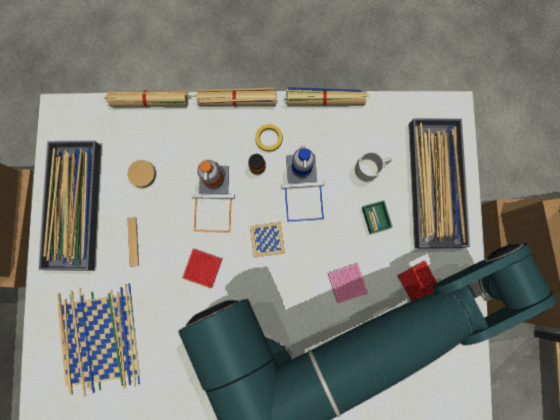

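View pics/side0.png

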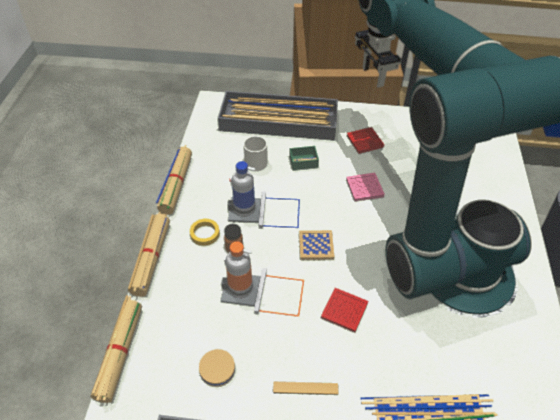

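The top view shows the panel at about (267,239), the blue can at about (303,160), the rail at row 184 and the blue lines at (285-324, 187-221). The orange station is on the left. Red and pink look-alikes lie nearer the robot. Next I'll measure these.

```bash
cat > h.py <<'E'
import cv2,numpy as np
from plant import manip, hand, imaging, workorder
def KD(n):
    i=imaging.camera_info(n); f=210/np.tan(np.radians(i["vertical_fov"]/2))
    return np.array([[f,0,i["cx"]],[0,f,i["cy"]],[0,0,1]]),i["dist_coeffs"],i["T"]
def rays(n,p):
    K,D,T=KD(n); u=cv2.undistortPoints(np.float64(p).reshape(-1,1,2),K,D).reshape(-1,2)
    d=np.c_[u,np.ones(len(u))]@T[:3,:3].T
    return T[:3,3],d
def onz(n,p,z):
    o,d=rays(n,p); return (o+d*((z-o[2])/d[:,2])[:,None])[:,:2]
def proj(n,P):
    K,D,T=KD(n); R=T[:3,:3].T; return cv2.projectPoints(np.float64(P).reshape(-1,1,3),cv2.Rodrigues(R)[0],-R@T[:3,3],K,D)[0].reshape(-1,2)
def tri(p1,p2):
    o1,d1=rays("side",[p1]);o2,d2=rays("top",[p2]);d1=d1[0]/np.linalg.norm(d1);d2=d2[0]/np.linalg.norm(d2)
    s=np.linalg.lstsq(np.c_[d1,-d2],o2-o1,rcond=None)[0]
    a,b=o1+s[0]*d1,o2+s[1]*d2
    return (a+b)/2,np.linalg.norm(a-b)
E
python3 - <<'E'
import cv2
for n,(x,y,w,h) in {"top":(235,135,100,125),"side":(215,150,125,115)}.items():
    im=cv2.imread(f"pics/{n}0.png")[y:y+h,x:x+w]
    cv2.imwrite(f"pics/{n}0z.png",cv2.resize(im,None,fx=4.8,fy=4.8,interpolation=cv2.INTER_NEAREST))
E
```

```text
(no output)
```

View pics/top0z.png

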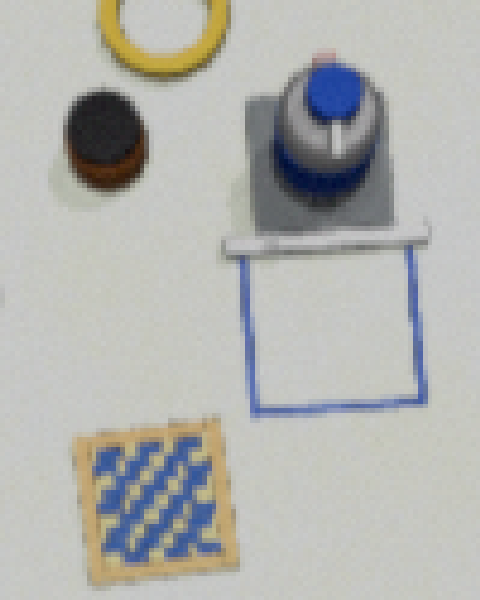

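View pics/side0z.png

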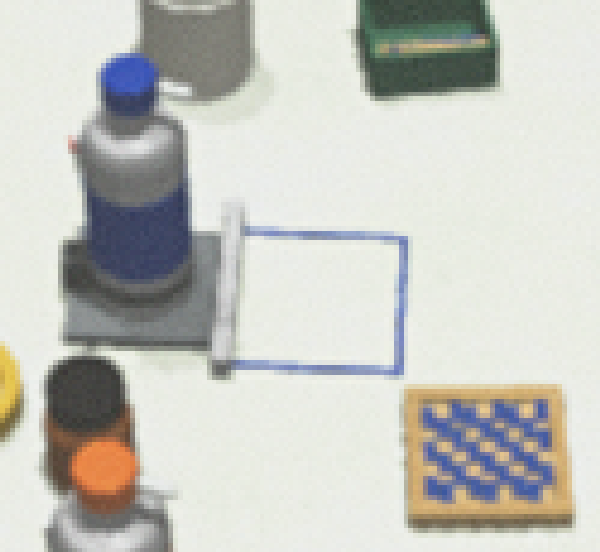

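```bash
cat > m.py <<'E'
from h import *
def panel(n,im,box,show=False):
    hsv=cv2.cvtColor(im,cv2.COLOR_RGB2HSV); x,y,w,h=box
    m=np.zeros(im.shape[:2],np.uint8); m[y:y+h,x:x+w]=(hsv[y:y+h,x:x+w,1]>75)*255
    m=cv2.morphologyEx(m,cv2.MORPH_CLOSE,np.ones((5,5)))
    c=max(cv2.findContours(m,0,1)[0],key=cv2.contourArea)
    return c
E
python3 - <<'E'
from m import *
S=cv2.imread("pics/side0.png")[:,:,::-1].copy();T=cv2.imread("pics/top0.png")[:,:,::-1].copy()
for n,im,box in(("top",T,(245,215,45,45)),("side",S,(293,225,46,38))):
    c=panel(n,im,box).reshape(-1,2)
    for z in(0.016,):
        w=onz(n,c,z).astype(np.float32)*1000; r=cv2.minAreaRect(w); print(n,"panel",r)
# lines
for n,im,box in(("top",T,(282,188,46,36)),("side",S,(266,190,38,40))):
    x,y,w,h=box; hsv=cv2.cvtColor(im,cv2.COLOR_RGB2HSV)[y:y+h,x:x+w]
    m=((hsv[...,0]>100)&(hsv[...,0]<130)&(hsv[...,1]>60)); q=np.argwhere(m)[:,::-1]+[x,y]
    W=onz(n,q,0)*1000; print(n,len(W),"lines",cv2.minAreaRect(W.astype(np.float32)))
    r=cv2.minAreaRect(W.astype(np.float32)); print(cv2.boxPoints(r).round(1).tolist())
# caps
out={}
for n,im,box in(("top",T,(293,142,25,25)),("side",S,(228,155,30,22))):
    x,y,w,h=box; hsv=cv2.cvtColor(im,cv2.COLOR_RGB2HSV)[y:y+h,x:x+w]
    m=((hsv[...,0]>100)&(hsv[...,0]<130)&(hsv[...,1]>130)).astype(np.uint8)
    q=np.argwhere(m)[:,::-1]+[x,y]; print(n,"cap mask",len(q),q.min(0),q.max(0),q.mean(0)); 
    out[n]=q.mean(0)
print(tri(out["side"],out["top"]))
for n in out: print(n,onz(n,[out[n]],.19)*1000)
E
```

```text
top panel ((439.651123046875, -43.54056930541992), (98.48291778564453, 97.61518096923828), 7.450496673583984)
side panel ((440.70123291015625, -40.1760368347168), (97.98477172851562, 103.91835021972656), 7.666979789733887)
top 159 lines ((557.7476806640625, -163.6832275390625), (110.08544158935547, 120.94706726074219), 3.6634738445281982)
[[499.0, -106.9000015258789], [506.70001220703125, -227.60000610351562], [616.5, -220.5], [608.7999877929688, -99.80000305175781]]
side 107 lines ((552.7576293945312, -165.3722381591797), (98.72290802001953, 120.51053619384766), 3.13118052482605)
[[500.20001220703125, -107.9000015258789], [506.79998779296875, -228.1999969482422], [605.2999877929688, -222.8000030517578], [598.7999877929688, -102.5]]
top cap mask 107 [293 149] [309 166] [303.71028037 154.29906542]
side cap mask 68 [237 162] [246 169] [241.39705882 165.48529412]
(array([ 0.67223532, -0.15470357,  0.20023523]), np.float64(0.0023693996574218243))
top [[ 673.68341604 -155.19960327]]
side [[ 675.66841245 -165.24818809]]
```

Run:
```python
from m import *
print("rail face base (top)",onz("top",[[281.9,188.5],[324.2,185.4]],0)*1000)
print("rail face base (side)",onz("side",[[215+232/4.8,150+375/4.8],[215+245/4.8,150+208/4.8]],0)*1000, onz("side",[[215+228/4.8,150+365/4.8],[215+243/4.8,150+203/4.8]],0.02)*1000)
import numpy as np
a=0.062;u=np.array([np.cos(a),np.sin(a)]);v=np.array([-u[1],u[0]])
s=np.array([.5650,-.1640])
for n in("top","side"):
    o=np.array([235,135]) if n=="top" else np.array([215,150])
    im=cv2.imread(f"pics/{n}0z.png")
    def dr(P,c):
        p=((proj(n,P)-o+.5)*4.8).astype(np.int32); cv2.polylines(im,[p],True,c,1)
    W=lambda x,y,z:np.r_[s+u*x+v*y,z]
    dr([W(50,0,0)*0+W(.05,.07,.0),W(.05,-.07,0),W(.05,-.07,.02),W(.05,.07,.02)],(0,0,255))
    dr([W(.05,.0575,0),W(.05,-.0575,0),W(-.06,-.0575,0),W(-.06,.0575,0)],(0,255,0))
    t=np.linspace(0,6.28,40)
    for z,r in((.203,.016),(.19,.018)): dr([W(.112+r*np.cos(q),r*np.sin(q),z) for q in t],(0,255,255))
    dr([W(.112+i*.048,j*.048,.012) for i,j in((1,1),(1,-1),(-1,-1),(-1,1))],(255,0,255))
    cv2.imwrite(f"pics/{n}1z.png",im)
```

```text
rail face base (top) [[ 607.34724562  -92.35170529]
 [ 617.31678448 -232.18614283]]
rail face base (side) [[ 605.42822888  -93.25124101]
 [ 616.58147099 -237.43549045]] [[ 606.43690533  -85.11129832]
 [ 615.72975458 -223.65651127]]
```

View pics/top1z.png

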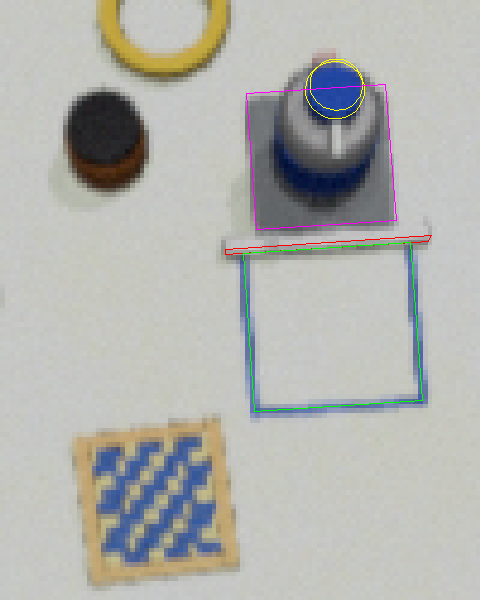

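View pics/side1z.png

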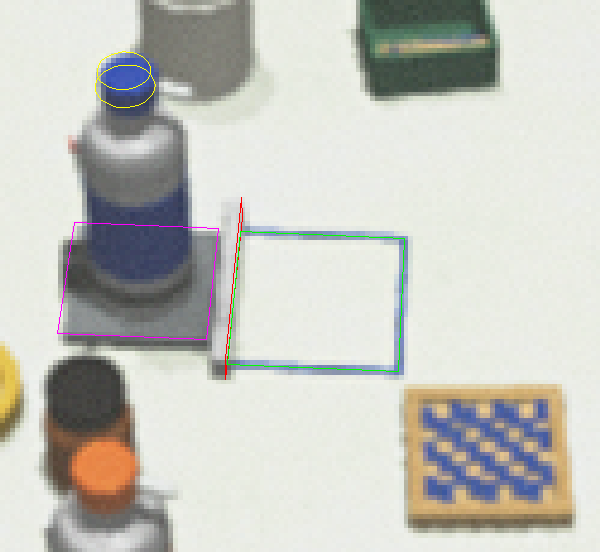

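The predicted overlay agrees with both images to about 3 mm. That puts the spot at about (0.5625, -0.165) with a yaw of 0.062, and the panel at about (0.440, -0.042) with a yaw of about 0.13. I'll push sideways first, using two fingers.

```bash
cat >> m.py <<'E'
from scipy.spatial.transform import Rotation as Ro
a=0.062;u=np.array([np.cos(a),np.sin(a)]);v=np.array([-u[1],u[0]]);s=np.array([.5625,-.165])
NL=manip.nose_length
def pos(x,y,tip): return np.r_[s+u*x+v*y,tip+NL]
def ori(yaw):
    x=np.array([np.cos(yaw),np.sin(yaw),0]);z=np.array([0,0,-1.]);return Ro.from_matrix(np.c_[x,np.cross(z,x),z]).as_rotvec()
def st(tag=""):
    o=manip.get_obs(); print(tag,round(o["t"],2),"tcp",o["tcp_pos"].round(4),"F",o["force"].round(1),"j6",o["joint_positions"][5].round(2),"op",round(o["opening"],3))
def shot(k):
    for n in("top","side"): cv2.imwrite(f"pics/{n}{k}.png",imaging.read_camera(n)[:,:,::-1])
E
python3 - <<'E'
from m import *
print(manip.ik(pos(-.1146,.22,.06),ori(a)),manip.ik(pos(-.1146,.0575,.006),ori(a)),manip.ik(pos(-.1,0,.006),ori(a-np.pi/2)),manip.ik(pos(-.1,0,.006),ori(a+np.pi/2)))
hand.grip(.06); st()
manip.reach([.36,-.2,.36],ori(a-.3)); st()
manip.reach(pos(-.1146,.222,.07),ori(a)); st()
manip.move_linear(pos(-.1146,.222,.006),max_speed=.1); st("down")
shot(2)
E
python3 - <<'E'
import cv2
cv2.imwrite("pics/top2z.png",cv2.resize(cv2.imread("pics/top2.png")[130:290,170:340],None,fx=3.5,fy=3.5))
E
```

```text
[ 5.04627689e-02 -3.40455549e-01  2.12063815e+00 -4.44089210e-16
  1.36141005e+00 -1.15372311e-02] [-3.08095842e-01 -2.24511468e-01  2.12422711e+00 -4.44089210e-16
  1.24187701e+00 -3.70095842e-01] [-4.06090512e-01 -1.40897350e-01  2.05310238e+00 -4.44089210e-16
  1.22938762e+00  1.10270582e+00] [-4.06090512e-01 -1.40897350e-01  2.05310238e+00 -4.44089210e-16
  1.22938762e+00 -2.03888684e+00]
 0.83 tcp [ 0.3044 -0.6025  0.4048] F [-0.2 -0.2 -0. ] j6 -0.04 op 0.06
 2.35 tcp [ 0.3602 -0.2006  0.3603] F [ 0.8 -0.6 -0.1] j6 -0.33 op 0.06
 3.43 tcp [0.4347 0.0487 0.2566] F [-0.3 -0.3  0.8] j6 -0.01 op 0.061
down 4.22 tcp [0.4346 0.0494 0.1926] F [-0.8  0.5  0.3] j6 -0.01 op 0.06
```

View pics/top2z.png

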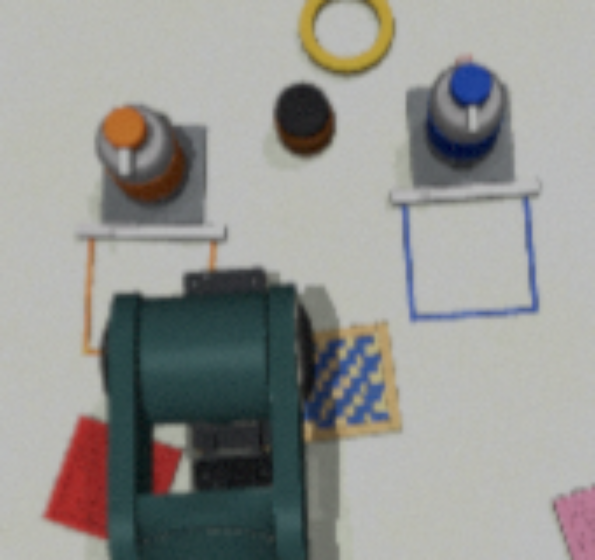

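View pics/side2.png

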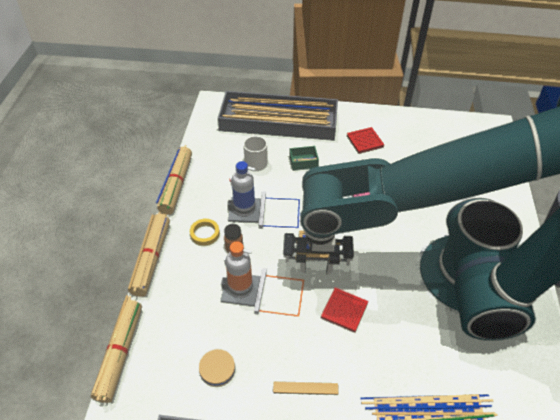

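The tool is down just left (+y) of the panel at about (390, 380) in the zoomed top view, and nothing is touching. Next I push towards -v.

```bash
python3 - <<'E'
from m import *
manip.move_linear(pos(-.1146,.12,.006),max_speed=.08); st("mid")
manip.move_linear(pos(-.1146,.060,.006),max_speed=.06); st("end")
manip.move_linear(pos(-.1146,.085,.006),max_speed=.1)
manip.move_linear(pos(-.1146,.085,.08),max_speed=.15)
manip.reach(pos(-.21,.0,.08),ori(a-np.pi/2)); st("behind")
shot(3)
E
python3 - <<'E'
import cv2
cv2.imwrite("pics/top3z.png",cv2.resize(cv2.imread("pics/top3.png")[130:290,210:380],None,fx=3.5,fy=3.5))
cv2.imwrite("pics/side3z.png",cv2.resize(cv2.imread("pics/side3.png")[130:290,210:380],None,fx=3.5,fy=3.5))
E
```

```text
mid 5.75 tcp [ 0.4407 -0.0521  0.192 ] F [-0.5 -0.   0.4] j6 -0.24 op 0.06
end 6.9 tcp [ 0.4444 -0.112   0.1921] F [ 1.1  0.3 -0.9] j6 -0.36 op 0.06
behind 9.12 tcp [ 0.353  -0.1779  0.2656] F [-0.3  0.2  0.1] j6 0.98 op 0.06
```

View pics/top3z.png

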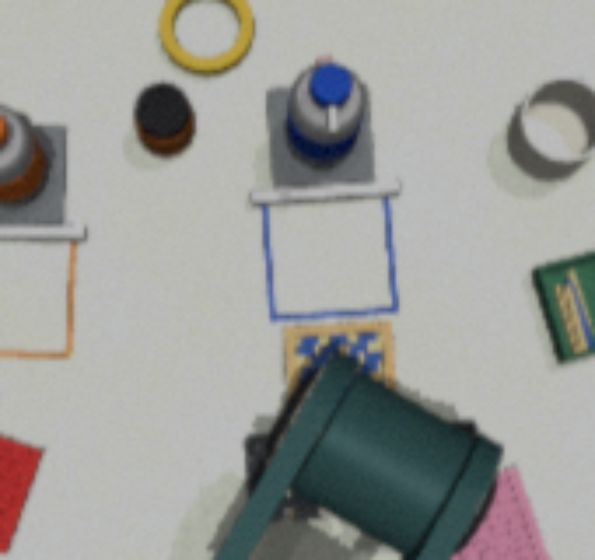

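View pics/side3z.png

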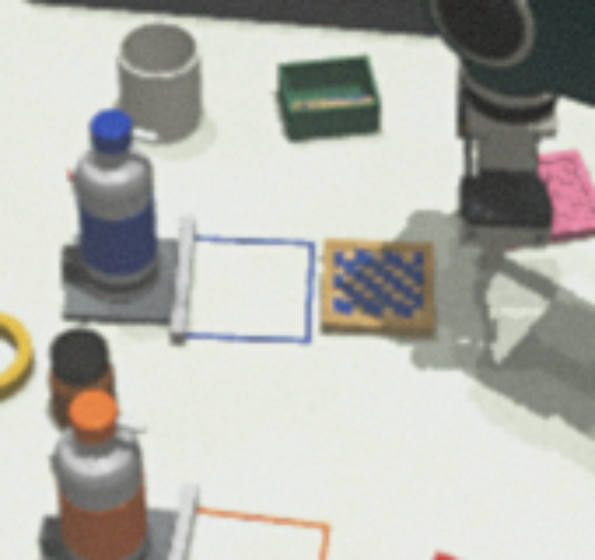

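Run:
```python
from m import *
S=cv2.imread("pics/side3.png")[:,:,::-1].copy()
c=panel("side",S,(301,194,36,36)).reshape(-1,2)
r=cv2.minAreaRect((onz("side",c,.016)*1000).astype(np.float32)); print(r)
p=np.array(r[0])/1000-s; print("rel",p@u,p@v)
# top far edge corners (z=.016)
q=onz("top",np.array([[284,326],[392,322]])/3.5+[210,130],.016)-s; print("top far corners rel",q@u,q@v)
T=cv2.imread("pics/top0.png")[:,:,::-1].copy()
hsv=cv2.cvtColor(T,cv2.COLOR_RGB2HSV);m=np.argwhere((hsv[...,0]>155)&(hsv[...,0]<176)&(hsv[...,1]>60)&(hsv[...,2]>120))[:,::-1]
m=m[(abs(m[:,0]-348)<30)&(abs(m[:,1]-282)<25)]
q=onz("top",m,.016)-s; print("pink rel u",(q@u).min(),(q@u).max(),"v",(q@v).min(),(q@v).max())
```

```text
((445.4737243652344, -167.30458068847656), (96.90033721923828, 107.49559020996094), 3.0266592502593994)
rel -0.11694421565383994 0.004950828839903285
top far corners rel [-0.06932523 -0.07211285] [ 0.04780758 -0.05202952]
pink rel u -0.32965193253215064 -0.21354212378019613 v -0.17497554043617222 -0.05814925589170118
```

Panel is centred (side view +5 mm including side-face bias, top view -2 mm) and square. Next push it in to the rail, under force watch.

```bash
python3 - <<'E'
from m import *
hand.grip(.052)
O=ori(a-np.pi/2)
manip.reach(pos(-.193,.0,.03),O)
manip.move_linear(pos(-.193,.0,.006),max_speed=.08); st("down")
manip.move_linear(pos(-.10,.0,.006),max_speed=.07); st()
manip.move_linear(pos(-.066,.0,.006),max_speed=.05); st()
x=-.066
while x<-.050:
    x+=.002; manip.move_linear(pos(x,0,.006),max_speed=.03)
    f=manip.get_obs()["force"]; fu=f[:2]@u; print(round(x,4),fu.round(1),((manip.get_obs()["tcp_pos"][:2]-s)@u).round(4))
    if fu<-9: break
manip.hold(.1); st("flush")
manip.move_linear(pos(x-.012,0,.006),max_speed=.05)
manip.move_linear(pos(-.11,0,.10),max_speed=.15); 
hand.grip(0.0)
manip.reach(pos(-.21,0.0,.23),O); st("clear")
shot(4)
E
python3 - <<'E'
import cv2
for n in("top","side"):cv2.imwrite(f"pics/{n}4z.png",cv2.resize(cv2.imread(f"pics/{n}4.png")[130:290,210:380],None,fx=3.5,fy=3.5,interpolation=0))
E
```

```text
down 10.4 tcp [ 0.3698 -0.177   0.1925] F [0.5 0.3 0.8] j6 1.0 op 0.052
 11.88 tcp [ 0.4625 -0.1712  0.1922] F [-0.1 -0.2 -1. ] j6 1.1 op 0.052
 12.71 tcp [ 0.4966 -0.169   0.192 ] F [-0.3 -0.3 -0.4] j6 1.13 op 0.052
-0.064 1.0 -0.064
-0.062 -0.4 -0.0619
-0.06 0.5 -0.0599
-0.058 -10.7 -0.0584
flush 13.81 tcp [ 0.5042 -0.1687  0.192 ] F [-10.6  -0.5   7.1] j6 1.14 op 0.052
clear 16.68 tcp [ 0.3533 -0.1781  0.415 ] F [ 0.8 -0.4 -0.7] j6 0.98 op 0.0
```

View pics/top4z.png

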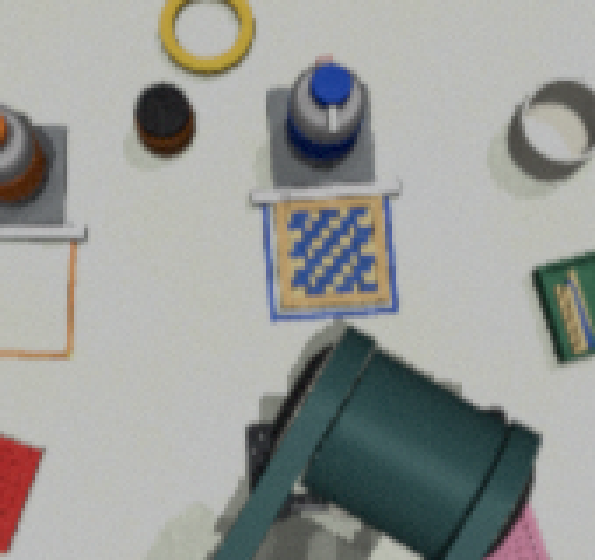

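View pics/side4z.png

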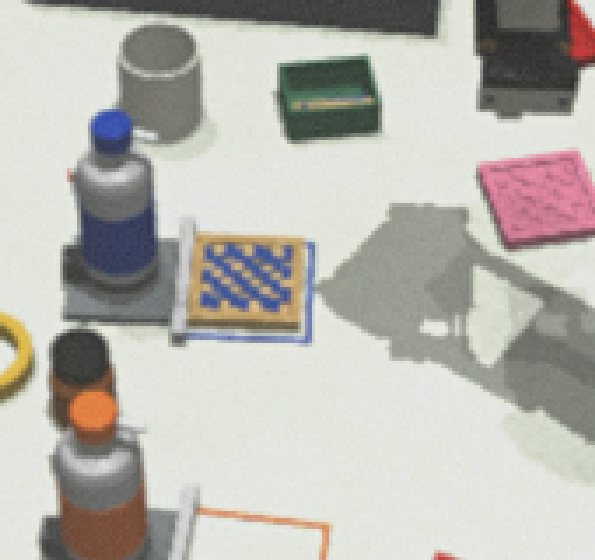

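The panel is flush with the rail and square, with its left edge near column 277 and right edge near 390. The blue lines are at 265 and 393 in the zoomed view, so centring is within a few mm. I'll measure that, then move on to the cap.

```bash
python3 - <<'E'
from m import *
for n,box in(("top",(287,186,36,34)),("side",(265,195,32,31))):
    im=cv2.imread(f"pics/{n}4.png")[:,:,::-1].copy();hsv=cv2.cvtColor(im,cv2.COLOR_RGB2HSV);x,y,w,h=box
    H=hsv[y:y+h,x:x+w]; q=np.argwhere((H[...,0]>8)&(H[...,0]<28)&(H[...,1]>70)&(H[...,2]>130))[:,::-1]+[x,y]
    r=cv2.minAreaRect((onz(n,q,.016)*1000).astype(np.float32)); p=np.array(r[0])/1000-s; print(n,r[1],r[2],"rel",p@u,p@v)
O=ori(a-np.pi/2)
manip.move_linear(pos(-.1,0,.25),O,max_speed=.2)
manip.move_linear(pos(.111,.001,.235),max_speed=.15); st("over")
shot(5)
E
python3 - <<'E'
import cv2
for n in("top","side"):cv2.imwrite(f"pics/{n}5z.png",cv2.resize(cv2.imread(f"pics/{n}5.png")[130:290,210:380],None,fx=3.5,fy=3.5,interpolation=0))
E
```

```text
top (99.72042846679688, 99.33253479003906) 3.6620521545410156 rel -0.0008931210039439753 0.0003124844563722498
side (98.18388366699219, 101.63784790039062) 4.0307207107543945 rel 1.9059027717333076e-06 0.001930899037910841
over 19.04 tcp [ 0.6728 -0.1572  0.4215] F [ 0.7 -0.1  0.3] j6 1.24 op 0.001
```

View pics/side5z.png

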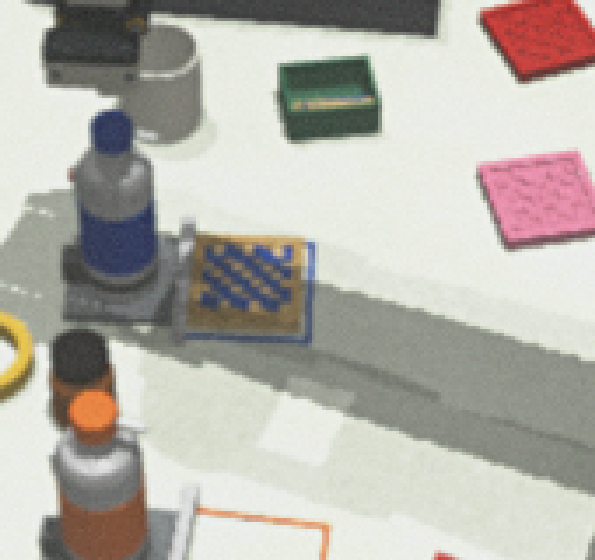

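View pics/top5z.png

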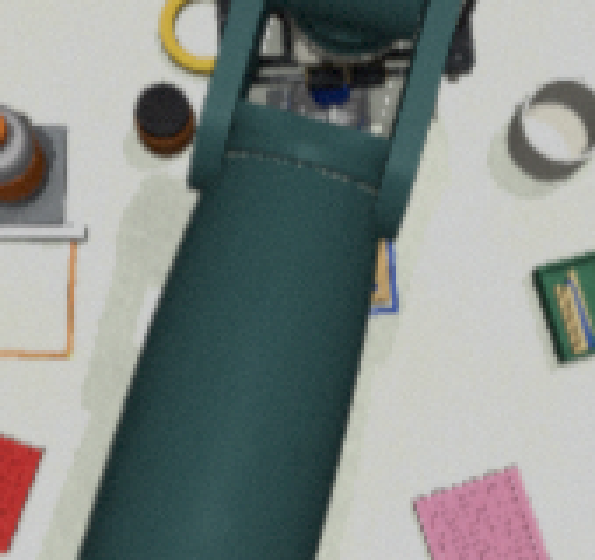

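Run:
```python
from m import *
for z in(.203,.235,.32): print(z,(proj("side",pos(.111,.001,z-NL))-[210,130])*3.5,(proj("top",pos(.111,.001,z-NL))-[210,130])*3.5)
```

```text
0.203 [[110.39985175 120.04795367]] [[331.11979556  81.61216035]]
0.235 [[108.39801139  91.64392503]] [[333.2416885  71.5605056]]
0.32 [[102.77465683  11.65224057]] [[339.37116     42.51625402]]
```

The tip's predicted pixel, (108,92) in the zoomed side view, is directly above the cap at (111,120). The gripper body's near end hides the fingers in that view. Next I touch the cap, then press.

```bash
python3 - <<'E'
from m import *
P=lambda z:pos(.111,.001,z)
manip.move_linear(P(.210),max_speed=.08); f0=manip.get_obs()["force"][2]; st("near")
z=.210;prev=0
while z>.198:
    z-=.001; manip.move_linear(P(z),max_speed=.02); f=manip.get_obs()["force"][2]-f0
    print(round(z,4),round(f,1),(manip.get_obs()["tcp_pos"][2]-NL).round(4))
    if f>3: break
else: raise SystemExit("no contact")
zt=z
t0=manip.get_obs()["t"]
manip.move_linear(P(zt-.0085),max_speed=.04); st("pressed")
n=0
while manip.get_obs()["force"][2]-f0<11 and n<2: 
    n+=1; manip.move_linear(P(zt-.0085-.0007*n),max_speed=.03); st("more")
manip.hold(.45); cv2.imwrite("pics/side6.png",imaging.read_camera("side")[:,:,::-1]); st("hold")
manip.move_linear(P(.225),max_speed=.10); st("released"); 
shot(7)
E
python3 - <<'E'
import cv2
for k in(6,7):cv2.imwrite(f"pics/side{k}z.png",cv2.resize(cv2.imread(f"pics/side{k}.png")[140:230,210:310],None,fx=6,fy=6,interpolation=0))
E
```

```text
near 19.61 tcp [ 0.6732 -0.1571  0.3954] F [-0.1 -0.2  0.3] j6 1.24 op 0.001
0.209 -0.4 0.2093
0.208 -0.2 0.208
0.207 -0.0 0.2069
0.206 -0.5 0.2059
0.205 -0.6 0.2049
0.204 -1.3 0.2039
0.203 3.0 0.2033
0.202 4.2 0.2022
pressed 21.97 tcp [ 0.6732 -0.1571  0.3805] F [-2.3  0.3 10.6] j6 1.24 op 0.001
more 22.22 tcp [ 0.6731 -0.1571  0.38  ] F [-3.   0.7 11.1] j6 1.24 op 0.0
more 22.47 tcp [ 0.6731 -0.1571  0.3795] F [-3.6  1.1 12. ] j6 1.24 op 0.0
hold 22.97 tcp [ 0.6731 -0.1571  0.3794] F [-2.9  0.4 11.5] j6 1.24 op 0.001
released 23.44 tcp [ 0.6732 -0.1571  0.4109] F [-0.8 -0.  -1. ] j6 1.24 op 0.001
```

View pics/side6z.png

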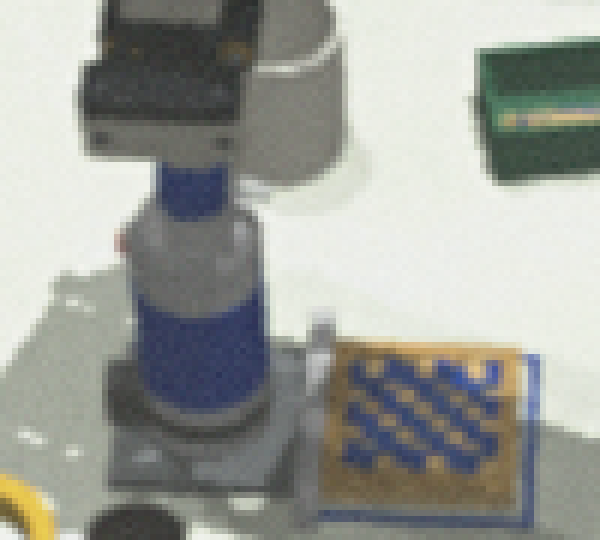

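View pics/side7z.png

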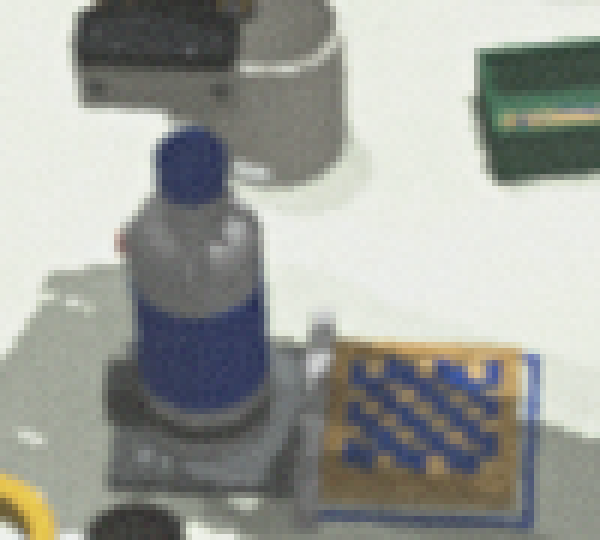

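The held picture shows the nozzle lowered from row 172 to about row 188. After release it is back up and the panel hasn't moved. Next: retreat, check and hand in.

Run:
```python
from m import *
O=ori(a-np.pi/2)
manip.move_linear(pos(.111,.001,.25),max_speed=.1)
manip.move_linear(pos(-.15,0.0,.26),max_speed=.2)
manip.reach([.36,-.2,.45],O); manip.hold(.5); st("away"); shot(8)
for n,box in(("top",(287,186,36,34)),("side",(265,195,32,31))):
    im=cv2.imread(f"pics/{n}8.png")[:,:,::-1].copy();hsv=cv2.cvtColor(im,cv2.COLOR_RGB2HSV);x,y,w,h=box
    H=hsv[y:y+h,x:x+w]; q=np.argwhere((H[...,0]>8)&(H[...,0]<28)&(H[...,1]>70)&(H[...,2]>130))[:,::-1]+[x,y]
    r=cv2.minAreaRect((onz(n,q,.016)*1000).astype(np.float32)); p=np.array(r[0])/1000-s; print(n,r[1],r[2],"rel",p@u,p@v)
```

```text
away 26.25 tcp [ 0.3602 -0.1999  0.4499] F [-0.8  0.5 -0.1] j6 0.94 op 0.0
top (100.15363311767578, 99.33038330078125) 3.656651258468628 rel -0.001108230213797661 0.00030896021004373744
side (99.11917114257812, 101.0979232788086) 2.9810924530029297 rel 0.00015578170019294775 0.0013598122499378612
```

View pics/side8.png

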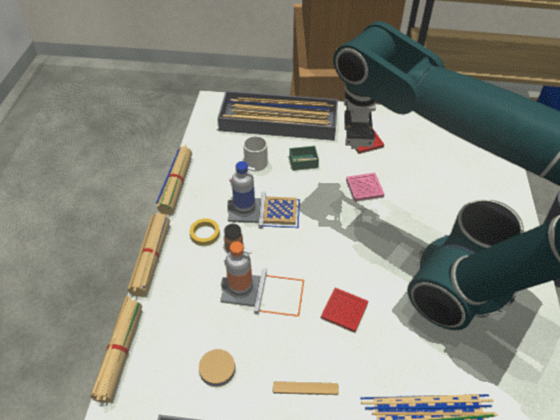

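The panel is in its place at about (281,210), the blue cap is up at (242,167), everything else is where it was, and the arm is clear.

```bash
python3 -c "
from plant import workorder
workorder.close_job()"
```

```text
the job is handed in; nothing more can be done
```

The panel is in the blue can's place, the blue cap has had its one short burst, and the job is handed in; it reports no verdict.

- **Panel:** I pushed it sideways with two fingertips, then forward until it met the rail at about 11 N. In the final pictures its centre is within about 1.5 mm of the spot in both directions. Its yaw is 3.0–3.7° against the station's 3.6°.
- **Burst:** I pressed the blue cap about 9.5 mm, at 11–12 N, for roughly 1.2 s. It sprang back up in the pictures.
- **Gauge:** I did not read the burst gauge itself, so the burst length comes from the robot's clock only.
- **Other things:** The orange cap was never touched, and the bystanders and look-alikes looked unmoved in the last side picture. The arm was clear at the end, at about 26 s of the 54 s allowed.
- **Disagreements:** The first overlay of the station was about 3 mm off, so I shifted the spot before moving anything. Midway the two cameras differed by about 7 mm on the sideways centring, because the panel's side face showed in one view. They agreed to under 2 mm once the panel was against the rail.

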